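# Tip the sorting board to part grinding balls from blanks

## Robot

A 6-joint arm with a two-finger parallel gripper is mounted at the origin on the work surface. World frame = base frame: x ahead of the robot, y to its left, z up, the work surface at z = 0. Lengths are in m, angles in rad, forces in N, time in s.
With the tool pointing down it reaches from about 0.3 to 0.825 m from the base axis. Payload 5.4 kg.
Tool frame: the origin (TCP) lies on the centre line of the jaws, within the pads' length; the fingertips stand finger_overhang ahead of it and the grasp point (between the pads) lies 5 mm behind it (finger_overhang is the distance from the TCP to the fingertips, in m); y points along the fingers, x is the direction in which the jaws open and shut, and the axes are right-handed (so a half turn about y gives the same grasp; the last joint's range is limited). The gripper opens to 92 mm and grips with 3 to 60 N. Pads are 20 mm wide; open, the fingers measure 128 mm over their backs; the gripper's body (75 mm by 189 mm) begins 69 mm behind the grasp point.
Start: joints at [-1.497, 0.158, 1.597, -0, 1.386, -0.21], TCP at [0.161, -0.552, 0.229] pointing down, gripper open.
Joint ranges: [-2.91, 2.91], [-0.94, 2.29], [0.18, 2.7], [-1.29, 4.43], [0.17, 2.64], [-3, 3]. Speed limits (rad/s): [2.57, 2.57, 3.14, 3.14, 3.14, 3.14].

## Interface

Orientations are given as [roll, pitch, yaw] about the fixed x, y, z axes, in that order (R = Rz(yaw) Ry(pitch) Rx(roll)).
In Python, from cell import read_state, read_camera, close_job, spot_in, trace, mark_of, finger_overhang gives the robot as it stands.
- The arm moves only by the tool step_arm, never from a script. Its argument "moves" is a list of rows, each a list of 7 numbers: the turn, a rotation vector about the tool's x, y, z in units of 5 degrees (1.0 is 5 degrees), then the shift along the tool's x, y, z in units of 40 mm (1.0 is 40 mm), then the gripper's target within -1 to 1 (shut at 1, half-way at 0, fully open at -1). In form: [[wx, wy, wz, dx, dy, dz, grip], ...]. A call has 1 to 12 rows; each row is the pose to reach, as a shift and turn from the pose commanded when the call began, along the tool's axes at that moment; what a row does not reach only later rows make up. A row lasts 1/10 s, in which the tool goes at most 50 mm and 8.59 degrees, less where a joint would pass 70% of its speed; a pose out of reach is approached as far as the arm can. A call with a gripper value outside its range is refused whole. The fingers move at their own pace and stop on an object; "newtons" is the grip in N (left out, the last holds). Time passes only in rows, so rows that repeat a pose let the fingers close. It gives the time, the measured TCP pose, the force and the opening at its end, in the units of the state.
- read_state(): the state, without advancing time (a new reading comes with each control period).
- read_camera(name): name is "side" or "top" or "wrist"; returns a dict with "pixels" (480x640x3 uint8, red, green, blue), "mtx" (3x3 intrinsics, pixels), "dist" ([k1, k2, p1, p2, k3] as OpenCV has them; the pictures are not rectified), "position" and "rotation" of the camera in the world; the wrist camera has in their place "tool_from_camera" (4x4, takes a point from camera to tool coordinates, whose origin is the TCP and whose axes are the tool frame's). Camera axes: x right, y down, z forward; pixel columns grow to the right and rows downward; lengths in m; the calibration is good to about 2 mm. A picture is of the moment at which its call begins: read the wrist's pose just before it. There is no depth.
- close_job(): hands the job in, once; it reports no verdict.
Trained networks look in a picture, given as the dict that the camera call returned (one of the last four; its "shot" number tells which), for a name from the list of things; names that differ only in an ending like _2 or _b are one class to them, and where a whole thing is asked for, a point or a joint stands for the part that bears it (a point fixed in the world has none). Each returns a list of dicts, best first, with "confidence" (0 to 1); they miss things now and then, are a little off and sometimes report something else, mostly with a low value. They report only what shows in the picture. A call takes as long as a camera call.
- spot_in(query, picture): "pixel" ([column, row] in pixels, amid what is visible of it).
- trace(query, picture): "mask" (480x640 bool, what is visible of it) and "pixel" ([column, row] in pixels, amid what is visible of it).
- mark_of(query, picture): "pixel" ([column, row] in pixels: a listed point, or the origin of a listed thing).
The state is a dict: "time": time; "joint_positions": joint angles; "joint_velocities": joint speeds; "tau": joint torques, N m; "position": TCP position; "tool_rot": TCP orientation; "contact_force": force on the tool from outside, world axes, zero at the start; "ft_torque": the same for the moment, N m; "finger_gap": finger opening in m.
Only numpy, scipy, OpenCV 4.12 (cv2) and the standard library are available. Lean on these libraries where they do the work, as an engineer would, in place of code of your own. Each camera call takes 0.05 s, during which the arm holds its last target.

## Task

The grinding balls and the flat ceramic blanks are mixed on the sorting board: lift the board by its post right up to its stop so that all the balls roll down into the trough while both flat blanks stay lying on the board. Leave the board standing tipped up at its stop, then pick the two blanks off the slope and put them in the open tub. Do not shift the plaster model, the instrument pot or the carton.

Things in the scene. Friction and masses are not known exactly. Their poses are not given: they have to be found in the camera images.
- sorter: Aluminium stand of the sorting board, fixed to the bench, 270 x 290 mm. Origin on the bench top directly below the hinge line, midway across; x points from the hinge towards the far edge (post side) of the board, y along the hinge, z up. In front of the hinge (local x -83 to +2 mm, y -141 to +141 mm inside) is its open trough: floor 6 mm, front and end walls 58 mm, back wall 50 mm above the bench. The hinge axis is 62 mm above the bench.
- board (a joint): Angle of the sorting board about its hinge, rad: 0 level (as at the start), 0.5 at the upper stop; it grows as the post end rises. The hinge is stiff: lifting at the post takes about 9 to 10 N, the board then stays where it is left; a push of about 14 N down on the middle of the mat will move it back.
- board_mid (a point): Middle of the top face of the black rubber mat on the board, 85 mm up the board from the hinge axis and 8 mm above it (normal to the board). Axes turn with the board: x up the board away from the hinge, y along the hinge, z normal to the mat. The mat reaches 84 mm uphill and 92 mm downhill of this point; steel rims 10 mm above the mat stand along both sides (y = +-122 mm) and the far edge; the downhill edge is open and overhangs the trough.
- post_grip (a point): Grip point on the black post that stands on a tab beyond the far edge of the board: 14 mm (along board x) x 20 mm (along board y) in section, 42 mm tall above the tab. The point lies 13 mm below the post's top, on its axis, 199 mm from the hinge axis along the board and 34 mm above it. Axes as board_mid.
- ball0_center (a point): Centre of a white ceramic grinding ball, 22 mm diameter, 33 g. It stays put on the level board and rolls on a slope of more than about 13 degrees.
- ball1_center (a point): Centre of a white ceramic grinding ball, 22 mm diameter, 33 g. It stays put on the level board and rolls on a slope of more than about 13 degrees.
- ball2_center (a point): Centre of a white ceramic grinding ball, 22 mm diameter, 33 g. It stays put on the level board and rolls on a slope of more than about 13 degrees.
- disc0: White ceramic blank, a flat disc 30 mm in diameter and 7 mm thick, 24 to 39 g; origin at the centre of its underside, z is its axis. It does not slide on the mat, even at the stop.
- disc1: White ceramic blank, a flat disc 30 mm in diameter and 7 mm thick, 24 to 39 g; origin at the centre of its underside, z is its axis. It does not slide on the mat, even at the stop.
- tub: Open grey plastic tub for the blanks, loose on the bench, 120 (x) x 100 (y) x 35 mm high, walls and floor 4 mm; origin at the centre of its underside.
- model: Bystander: plaster dental model on a blue base, 70 x 75 x 52 mm; origin under its centre.
- pot: Bystander: white pot of hand instruments, 68 mm diameter, 85 mm high, instruments up to 190 mm; origin under its centre.
- carton: Bystander: closed cardboard carton, 93 x 133 x 52 mm; origin under its centre.

How it is judged:
By the outcome, as a careful person would: the job done as asked, in the order asked, and still so for the second after the job is handed in, with the robot touching nothing.
It also fails if it takes over 66 s, if anything falls off the work surface, if the arm or the gripper's body presses on something with over 40 N, if the wrist force passes 120 N, or if a joint passes its speed limit or range.

## Working session

There is one attempt and no reset: what is moved stays moved. The work goes in short steps, Python scripts to look and compute and a tool call to move; the robot and the scene stay as the last step left them, time stands still between calls to the robot, and variables do not carry over. Pictures are saved under pics/ and viewed, and the job is handed in when it is done.

Besides the shell and the picture viewer there is one more tool, called after "Emit:" as name([rows], argument=value, ...), one row to a line, values as JSON. step_arm: Moves the arm, as the interface text tells. Its arguments: {"type":"object","properties":{"moves":{"type":"array","items":{"type":"array","items":{"type":"number"}}},"newtons":{"type":"number"}},"required":["moves"]}

```bash
ls; mkdir -p pics; python3 - <<'E'
from cell import *
import cv2
s=read_state()
print({k:s[k] for k in s}, finger_overhang)
for n in ["top","side","wrist"]:
    p=read_camera(n); cv2.imwrite(f"pics/{n}0.png",p["pixels"][:,:,::-1])
    print(n,{k:(v.tolist() if hasattr(v,'tolist') else v) for k,v in p.items() if k!="pixels"})
E
```

```text
pics
{'time': 0.0, 'joint_positions': array([-1.49712991e+00,  1.59053066e-01,  1.59820250e+00,  2.40685803e-05,
        1.38616076e+00, -2.10105530e-01]), 'joint_velocities': array([-0.00091792, -0.0009076 , -0.0010542 ,  0.00016369,  0.00041683,
       -0.00072707]), 'tau': array([ 9.66587213e-04, -3.85570943e+01, -3.22105765e+01,  7.03744311e-02,
        3.80943425e-02, -1.38883552e-04]), 'position': array([ 0.16092808, -0.55141895,  0.22763151]), 'tool_rot': array([-1.57039284,  0.00177864, -1.28702846]), 'contact_force': array([ 0.18617328, -0.1459903 , -0.38866684]), 'ft_torque': array([ 0.02208292, -0.02546525,  0.02770507]), 'finger_gap': 0.09227866940938007} 0.014
top {'mtx': [[447.04988998048566, 0.0, 320.63000508338394], [0.0, 447.04988998048566, 243.178740223608], [0.0, 0.0, 1.0]], 'dist': [-0.08456331463160391, 0.0, 0.0, 0.0, 0.0], 'position': [0.37091483217602533, 0.00775656630380735, 0.8885080012249551], 'rotation': [-2.9037657813894424, -0.003358331841294415, -1.625612589051959], 'shot': 1}
side {'mtx': [[575.3861566471808, 0.0, 321.1216371227995], [0.0, 575.3861566471808, 245.89894645925492], [0.0, 0.0, 1.0]], 'dist': [-0.14629797222708602, 0.0, 0.0, 0.0, 0.0], 'position': [0.5235394148870981, 0.9123338953303192, 0.6833072925501557], 'rotation': [-2.1433504313011476, -0.005624199486999881, -3.0783010647128854], 'shot': 2}
wrist {'mtx': [[409.6015229981541, 0.0, 318.01801962878363], [0.0, 409.6015229981541, 236.56335668060873], [0.0, 0.0, 1.0]], 'dist': [0.012073522376969077, 0.0, 0.0, 0.0, 0.0], 'tool_from_camera': [[0.999999859427813, 1.256079428515907e-05, -0.0005300816713250017, 0.00043514140600264817], [0.0005130991598292316, -0.2749929555751737, 0.9614461041125916, -0.1561589958052576], [-0.00013369219876390102, -0.9614462409444715, -0.2749929233637458, 0.07693730504066636], [0.0, 0.0, 0.0, 1.0]], 'shot': 3}
```

View pics/top0.png

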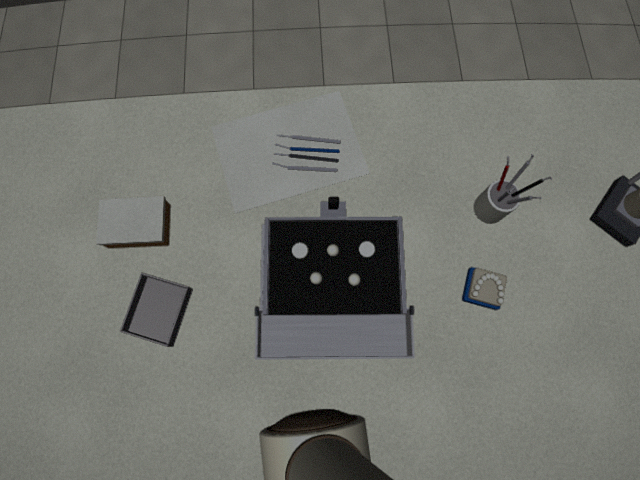

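View pics/side0.png

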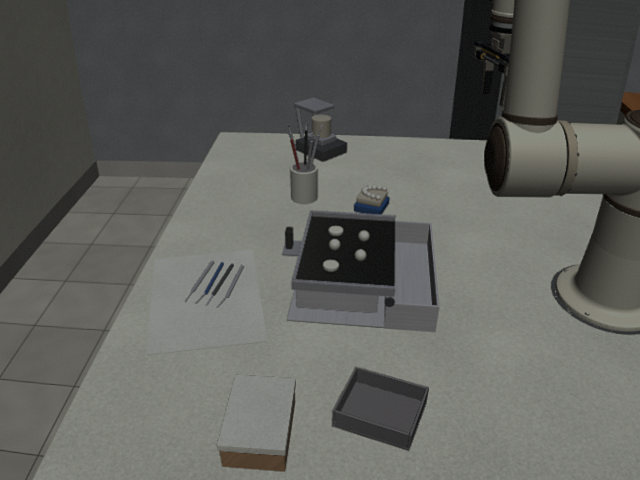

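```bash
cat > h.py <<'E'
import numpy as np, cv2
from scipy.spatial.transform import Rotation as R
from cell import *
def campose(p, s=None):
    if "position" in p:
        return np.array(p["position"]), R.from_euler("xyz",p["rotation"]).as_matrix()
    T=np.eye(4); T[:3,3]=s["position"]; T[:3,:3]=R.from_euler("xyz",s["tool_rot"]).as_matrix()
    M=T@np.array(p["tool_from_camera"]); return M[:3,3],M[:3,:3]
def ray(p,px,s=None):
    c,r=campose(p,s)
    u=cv2.undistortPoints(np.array([[px]],float),np.array(p["mtx"]),np.array(p["dist"]))[0,0]
    d=r@np.array([u[0],u[1],1]); return c,d/np.linalg.norm(d)
def plane(p,px,z,s=None):
    c,d=ray(p,px,s); return c+d*(z-c[2])/d[2]
def tri(rays):
    A=np.zeros((3,3));b=np.zeros(3)
    for c,d in rays:
        P=np.eye(3)-np.outer(d,d);A+=P;b+=P@c
    x=np.linalg.solve(A,b)
    return x,[round(float(np.linalg.norm((np.eye(3)-np.outer(d,d))@(x-c)))*1000,1) for c,d in rays]
def proj(p,X,s=None):
    c,r=campose(p,s)
    X=(np.atleast_2d(X)-c)@r
    return cv2.projectPoints(X,np.zeros(3),np.zeros(3),np.array(p["mtx"]),np.array(p["dist"]))[0][:,0]
E
python3 - <<'E'
from h import *
np.set_printoptions(precision=4,suppress=True)
t=read_camera("top"); s=read_camera("side")
for n in ["sorter","board_mid","post_grip","tub","disc0","ball0_center","model","pot","carton"]:
    a=mark_of(n,t); b=mark_of(n,s)
    print(n,[(np.round(x["pixel"]),round(x["confidence"],2)) for x in a],[(np.round(x["pixel"]),round(x["confidence"],2)) for x in b])
    if a and b and n[:4] not in("disc","ball"): print("   ",*tri([ray(t,a[0]["pixel"]),ray(s,b[0]["pixel"])]))
    if n=="disc0":
        for x in a: print("   d",plane(t,x["pixel"],.070))
        for x in b: print("   ds",plane(s,x["pixel"],.070))
    if n[:4]=="ball":
        for x in a: print("   b",plane(t,x["pixel"],.081))
E
```

```text
sorter [(array([331., 314.]), 0.64), (array([335., 252.]), 0.47)] [(array([388., 282.]), 0.8)]
    [ 0.4434 -0.019   0.0028] [1.5, 1.5]
board_mid [(array([335., 266.]), 0.74)] [(array([351., 250.]), 0.91)]
    [ 0.523  -0.0295  0.0694] [1.5, 1.5]
post_grip [(array([333., 202.]), 0.57), (array([483., 285.]), 0.25)] [(array([288., 234.]), 0.79), (array([303., 194.]), 0.68), (array([379., 415.]), 0.43), (array([332., 242.]), 0.23)]
    [ 0.643  -0.033   0.0966] [1.9, 1.9]
tub [(array([160., 310.]), 0.97)] [(array([385., 414.]), 0.6), (array([360., 256.]), 0.41)]
    [0.4626 0.3202 0.0007] [3.6, 3.6]
disc0 [(array([301., 249.]), 0.7), (array([362., 248.]), 0.7)] [(array([328., 269.]), 0.71), (array([333., 232.]), 0.47)]
   d [0.5602 0.0315 0.07  ]
   d [ 0.5555 -0.084   0.07  ]
   ds [0.5621 0.0414 0.07  ]
   ds [ 0.5587 -0.0905  0.07  ]
ball0_center [(array([331., 249.]), 0.66)] [(array([333., 245.]), 0.67)]
   b [ 0.5539 -0.0239  0.081 ]
model [(array([481., 286.]), 0.61)] [(array([370., 211.]), 0.68)]
    [ 0.4799 -0.3293 -0.0105] [1.5, 1.5]
pot [(array([484., 210.]), 0.85), (array([160., 309.]), 0.66), (array([483., 286.]), 0.44)] [(array([306., 195.]), 0.59)]
    [ 0.6361 -0.3508  0.0146] [2.2, 2.2]
carton [(array([138., 226.]), 0.75)] [(array([260., 437.]), 0.91)]
    [ 0.6441  0.3734 -0.0027] [0.1, 0.1]
```

```bash
cat > fit.py <<'E'
from h import *
from scipy.optimize import least_squares
np.set_printoptions(precision=4,suppress=True)
t=read_camera("top"); s=read_camera("side")
cs=[]
for p,roi in((t,(255,410,205,320)),(s,(290,405,205,290))):
    g=p["pixels"].max(2); m=np.zeros_like(g); x0,x1,y0,y1=roi
    m[y0:y1,x0:x1]=(g[y0:y1,x0:x1]<45)*255
    m=cv2.morphologyEx(m,cv2.MORPH_OPEN,np.ones((5,5)))
    m=cv2.morphologyEx(m,cv2.MORPH_CLOSE,np.ones((5,5)))
    c=max(cv2.findContours(m,0,1)[0],key=cv2.contourArea)
    h=cv2.convexHull(c); q=cv2.approxPolyN(h,4)[0] if hasattr(cv2,"approxPolyN") else None
    print(q.tolist()); cs.append(q.astype(float))
def pts(v):
    x,y,a=v; L=np.array([[-.007,.12],[-.007,-.12],[.169,.12],[.169,-.12]])
    c,s_=np.cos(a),np.sin(a)
    return np.c_[x+c*L[:,0]-s_*L[:,1], y+s_*L[:,0]+c*L[:,1], np.full(4,.07)]
v0=[.443,-.02,-.07]
def match(P,q): return np.array([q[np.argmin(((q-a)**2).sum(1))] for a in P])
def f(v,w):
    r=[]
    for p,q,ww in zip((t,s),cs,w):
        P=proj(p,pts(v)); r.append(ww*(P-match(P,q)).ravel())
    return np.concatenate(r)
for w in((1,0),(0,1),(1,1)):
    r=least_squares(f,v0,args=(w,)); print(w,r.x,np.round(f(r.x,w).reshape(-1,2),1).tolist())
E
python3 fit.py
```

```text
[[396, 220], [401, 314], [268, 314], [270, 220]]
[[395, 221], [393, 285], [295, 278], [311, 216]]
(1, 0) [ 0.443  -0.0239 -0.0514] [[0.4, -0.3], [-0.9, -0.8], [0.5, 0.8], [0.1, 0.5], [0.0, 0.0], [0.0, 0.0], [0.0, 0.0], [0.0, 0.0]]
(0, 1) [ 0.4452 -0.0339 -0.052 ] [[0.0, -0.0], [0.0, -0.0], [0.0, -0.0], [0.0, -0.0], [-0.1, 1.5], [-0.9, -1.8], [0.0, 1.4], [1.1, -2.0]]
(1, 1) [ 0.4441 -0.0261 -0.0521] [[1.6, -1.0], [0.2, -1.5], [1.7, 0.1], [1.2, -0.0], [0.7, 4.1], [-0.2, 0.1], [0.2, 3.9], [1.3, -0.2]]
```

```bash
python3 - <<'E'
from h import *
for n,a in(("top",(250,190,420,370)),("side",(270,190,450,340))):
    p=read_camera(n); x0,y0,x1,y1=a
    cv2.imwrite(f"pics/{n}_z.png",cv2.resize(p["pixels"][y0:y1,x0:x1,::-1],None,fx=3.3,fy=3.3,interpolation=2))
E
cat >> h.py <<'E'
def Rt(yaw,tilt=0.0):
    """tool pointing down (tilt 0), tilt = board angle, rotated about board y"""
    b=R.from_euler("z",yaw+np.pi/2)
    return b*R.from_euler("y",-tilt)*R.from_euler("xyz",[-np.pi/2,0,-np.pi/2])
def row(pos,rot,s=None):
    s=s or read_state()
    r0=R.from_euler("xyz",s["tool_rot"])
    w=(r0.inv()*rot).as_rotvec()/np.radians(5); d=r0.inv().apply(np.array(pos)-s["position"])/.04
    return np.round(np.r_[w,d],3).tolist()
E
python3 - <<'E'
from h import *
print(Rt(-1.6223).as_euler("xyz"),Rt(-1.6223,.5).as_matrix()[:,1])
print(row([.642,-.034,.20],Rt(-1.6223)))
E
```

```text
[-1.57079633e+00 -2.22044605e-16 -1.62230000e+00] [ 0.47878981 -0.02468126 -0.87758256]
[-0.0, 3.842, -0.0, -9.065, 0.715, 15.17]
```

Emit:
step_arm([
  [0,3.84,0,-9.06,0.2,15.17,-1],
  [0,3.84,0,-9.06,0.2,15.17,-1],
  [0,3.84,0,-9.06,0.2,15.17,-1],
  [0,3.84,0,-9.06,0.2,15.17,-1],
  [0,3.84,0,-9.06,0.2,15.17,-1],
  [0,3.84,0,-9.06,0.2,15.17,-1],
  [0,3.84,0,-9.06,0.2,15.17,-1],
  [0,3.84,0,-9.06,0.2,15.17,-1],
  [0,3.84,0,-9.06,0.2,15.17,-1],
  [0,3.84,0,-9.06,0.2,15.17,-1],
  [0,3.84,0,-9.06,0.2,15.17,-1],
  [0,3.84,0,-9.06,0.2,15.17,-1],
])

```text
time: 2.55
position: [0.5697, -0.1116, 0.222]
tool_rot: [-1.57, -0.0, -1.622]
contact_force: [1.1, -0.9, -0.2]
finger_gap: 0.092
```

```bash
python3 - <<'E'
from h import *
s=read_state(); print(s["position"],s["joint_positions"]);print(row([.642,-.034,.20],Rt(-1.6223)))
E
```

```text
[ 0.56966123 -0.11160214  0.22196926] [-4.01437991e-01  1.76940510e-01  1.58932085e+00 -1.28942665e-04
  1.37481421e+00  1.22052022e+00]
[-0.005, 0.004, 0.003, -2.03, 0.549, 1.707]
```

Emit:
step_arm([
  [0,0,0,-2.0,0.5,1.7,-1],
  [0,0,0,-2.0,0.5,1.7,-1],
  [0,0,0,-2.0,0.5,1.7,-1],
  [0,0,0,-2.0,0.5,1.7,-1],
  [0,0,0,-2.0,0.5,1.7,-1],
])

```text
time: 3.05
position: [0.6401, -0.0379, 0.2021]
tool_rot: [-1.571, -0.001, -1.623]
contact_force: [-0.6, -0.0, -0.5]
finger_gap: 0.0919
```

```bash
cat > look.py <<'E'
import sys
from h import *
n=sys.argv[1]
s=read_state(); p=read_camera(n); cv2.imwrite("pics/"+sys.argv[2]+".png",p["pixels"][:,:,::-1])
print(s["time"],s["position"].round(4),s["tool_rot"].round(4),s["contact_force"].round(2))
for q in sys.argv[3:]:
    for x in mark_of(q,p): print(q,np.round(x["pixel"],1),round(x["confidence"],2))
E
python3 look.py wrist w1 post_grip
```

```text
3.05 [ 0.6401 -0.0379  0.2021] [-1.5708e+00 -6.0000e-04 -1.6227e+00] [-0.64 -0.02 -0.46]
post_grip [309.8 238.7] 0.86
```

View pics/w1.png

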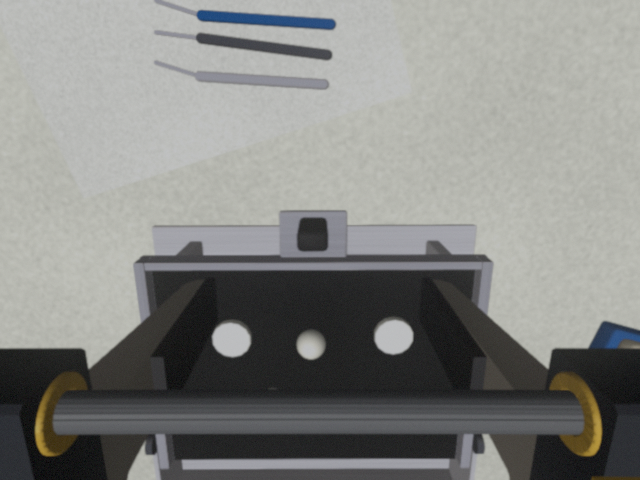

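```bash
python3 - <<'E'
from h import *
s=read_state(); p=read_camera("wrist"); 
im=cv2.resize(p["pixels"][200:270,260:370,::-1],None,fx=7,fy=7,interpolation=cv2.INTER_CUBIC)
cv2.imwrite("pics/w1z.png",np.clip(im.astype(float)*2.5,0,255).astype(np.uint8))
for px in((313,234),(309.8,238.7)): print(plane(p,px,.109,s),plane(p,px,.096,s))
# project post model
b=R.from_euler("z",-.0515)
for h in((.443,-.024),(.445,-.026)):
  for z in(.047,.005):
    L=np.array([[.192,.01,z],[.192,-.01,z],[.206,-.01,z],[.206,.01,z]]); print(proj(p,b.apply(L)+[h[0],h[1],.062],s).round(0).tolist())
E
```

```text
[ 0.64759121 -0.03622706  0.109     ] [ 0.64398342 -0.03586727  0.096     ]
[ 0.64460491 -0.03402195  0.109     ] [ 0.64084172 -0.03354741  0.096     ]
[[295.0, 253.0], [326.0, 253.0], [326.0, 232.0], [295.0, 232.0]]
[[298.0, 236.0], [325.0, 236.0], [325.0, 217.0], [298.0, 217.0]]
[[298.0, 250.0], [329.0, 250.0], [329.0, 229.0], [297.0, 229.0]]
[[301.0, 233.0], [328.0, 233.0], [328.0, 214.0], [300.0, 214.0]]
```

View pics/w1z.png

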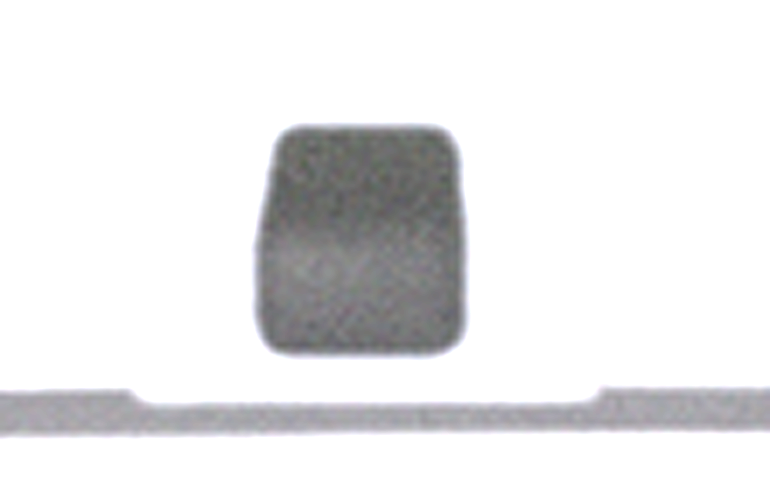

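```bash
python3 - <<'E'
from h import *
print(row([.6437,-.0354,.092],Rt(-1.6223)))
E
```

```text
[-0.011, -0.019, 0.005, -0.082, 2.766, 0.083]
```

Emit:
step_arm([
  [0,0,0,-0.08,0.7,0.08,-1],
  [0,0,0,-0.08,1.4,0.08,-1],
  [0,0,0,-0.08,2.0,0.08,-1],
  [0,0,0,-0.08,2.4,0.08,-1],
  [0,0,0,-0.08,2.6,0.08,-1],
  [0,0,0,-0.08,2.76,0.08,-1],
  [0,0,0,-0.08,2.76,0.08,-1],
  [0,0,0,-0.08,2.76,0.08,-1],
])

```text
time: 4.0
position: [0.6445, -0.0342, 0.0926]
tool_rot: [-1.569, -0.0, -1.622]
contact_force: [-0.1, 0.9, 0.5]
finger_gap: 0.0916
```

```bash
python3 look.py wrist w2
```

```text
4.0 [ 0.6445 -0.0342  0.0926] [-1.5690e+00 -3.0000e-04 -1.6222e+00] [-0.08  0.89  0.47]
```

View pics/w2.png

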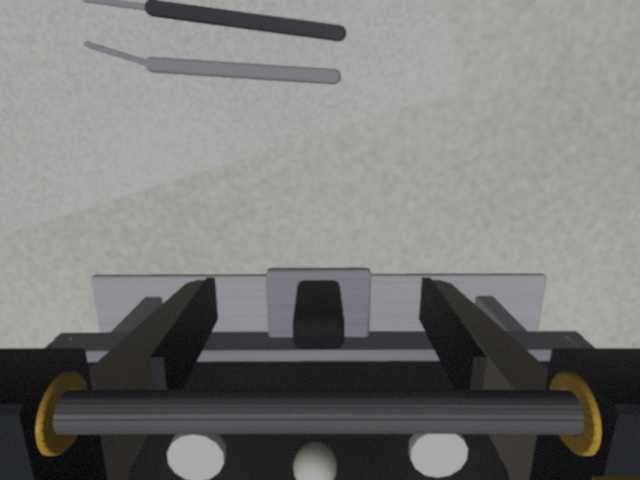

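Emit:
step_arm([
  [0,0,0,0,0,0,0.5],
  [0,0,0,0,0,0,0.7],
  [0,0,0,0,0,0,1],
  [0,0,0,0,0,0,1],
  [0,0,0,0,0,0,1],
  [0,0,0,0,0,0,1],
  [0,0,0,0,0,0,1],
  [0,0,0,0,0,0,1],
], newtons=40)

```text
time: 4.85
position: [0.6438, -0.034, 0.0914]
tool_rot: [-1.571, -0.0, -1.622]
contact_force: [0.6, 0.9, 0.5]
finger_gap: 0.0299
```

```bash
python3 - <<'E'
from h import *
s=read_state(); print(s["position"],s["contact_force"],s["finger_gap"])
# TCP relative to hinge: use current measured pose, rotate about hinge
h=np.array([.445,-.0252,.062]); b=R.from_euler("z",-.0515)
r=b.inv().apply(s["position"]-h); print("local",r)
r0=R.from_euler("xyz",s["tool_rot"])
for a in np.linspace(.05,.52,13):
    q=b*R.from_euler("y",-a)*b.inv()
    P=h+q.apply(s["position"]-h)
    print(round(a,3),row(P,q*r0,s))
E
```

```text
[ 0.64382366 -0.03397711  0.09144388] [0.55534583 0.9174193  0.45132287] 0.02986672894541095
local [0.19901188 0.00146942 0.02944388]
0.05 [0.573, 0.0, -0.0, -0.0, -0.248, -0.043]
0.089 [1.022, 0.0, -0.0, -0.0, -0.44, -0.085]
0.128 [1.471, 0.0, -0.0, -0.0, -0.631, -0.135]
0.168 [1.919, 0.0, -0.0, -0.0, -0.819, -0.192]
0.207 [2.368, 0.0, -0.0, -0.0, -1.005, -0.257]
0.246 [2.817, 0.0, -0.001, -0.0, -1.189, -0.329]
0.285 [3.266, 0.0, -0.001, -0.0, -1.369, -0.408]
0.324 [3.715, 0.0, -0.001, -0.0, -1.546, -0.494]
0.363 [4.163, 0.0, -0.001, -0.0, -1.72, -0.586]
0.402 [4.612, 0.0, -0.001, -0.0, -1.89, -0.686]
0.442 [5.061, 0.0, -0.001, -0.0, -2.056, -0.792]
0.481 [5.51, 0.0, -0.001, -0.0, -2.218, -0.905]
0.52 [5.959, 0.0, -0.001, -0.0, -2.375, -1.023]
```

Emit:
step_arm([
  [0,0,0,0,0,0,1],
  [0,0,0,0,0,0,1],
  [0,0,0,0,0,0,1],
  [0,0,0,0,0,0,1],
], newtons=40)

```text
time: 5.25
position: [0.6438, -0.0342, 0.0914]
tool_rot: [-1.571, -0.0, -1.622]
contact_force: [-0.3, -1.2, -0.3]
finger_gap: 0.02
```

Emit:
step_arm([
  [0.2,0,0,0,-0.09,-0.015,1],
  [0.4,0,0,0,-0.18,-0.03,1],
  [0.57,0,0,0,-0.25,-0.043,1],
  [0.8,0,0,0,-0.345,-0.064,1],
  [1.02,0,0,0,-0.44,-0.085,1],
  [1.25,0,0,0,-0.535,-0.11,1],
  [1.47,0,0,0,-0.63,-0.135,1],
  [1.7,0,0,0,-0.725,-0.163,1],
  [1.92,0,0,0,-0.82,-0.192,1],
  [1.92,0,0,0,-0.82,-0.192,1],
])

```text
time: 6.25
position: [0.6361, -0.0339, 0.1244]
tool_rot: [-1.401, -0.0, -1.622]
contact_force: [3.6, -3.4, -3.3]
finger_gap: 0.0196
```

```bash
python3 look.py side s2
```

```text
6.25 [ 0.6361 -0.0339  0.1244] [-1.4014e+00 -5.0000e-04 -1.6224e+00] [ 3.62 -3.38 -3.33]
```

View pics/s2.png

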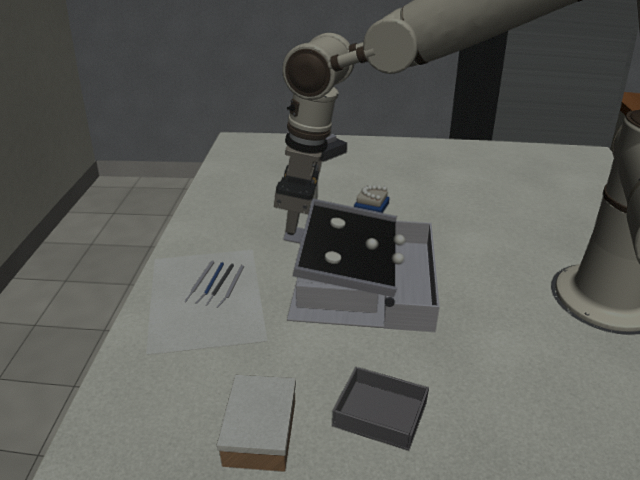

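```bash
cat > lift.py <<'E'
from h import *
import sys
s=read_state(); print(s["position"],s["contact_force"])
h=np.array([.445,-.0252,.062]); b=R.from_euler("z",-.0515)
r=b.inv().apply(s["position"]-h); r0=R.from_euler("xyz",s["tool_rot"])
print(r,"ang",np.arctan2(r[2],r[0])-np.arctan2(.0294,.199), "tool tilt",s["tool_rot"][0]+np.pi/2)
for a in map(float,sys.argv[1:]):
    q=b*R.from_euler("y",-a)*b.inv()
    print(a,row(h+q.apply(s["position"]-h),q*r0,s))
E
python3 lift.py .03 .06 .09 .12 .15 .18 .21 .24 .27 .3 .33
```

```text
[ 0.63608508 -0.03387333  0.12436379] [ 2.51953539 -1.72872143 -1.64308699]
[0.19127821 0.0011747  0.06236379] ang 0.16849194629312195 tool tilt 0.16872807230665132
0.03 [0.344, 0.0, -0.0, 0.0, -0.149, -0.024]
0.06 [0.688, 0.0, -0.0, 0.0, -0.297, -0.053]
0.09 [1.031, 0.0, -0.0, 0.0, -0.444, -0.086]
0.12 [1.375, 0.001, -0.0, 0.0, -0.59, -0.124]
0.15 [1.719, 0.001, -0.0, 0.0, -0.735, -0.166]
0.18 [2.063, 0.001, -0.0, 0.0, -0.879, -0.212]
0.21 [2.406, 0.001, -0.0, 0.0, -1.021, -0.262]
0.24 [2.75, 0.001, -0.0, 0.001, -1.162, -0.317]
0.27 [3.094, 0.001, -0.0, 0.001, -1.301, -0.376]
0.3 [3.438, 0.002, -0.0, 0.001, -1.438, -0.439]
0.33 [3.782, 0.002, -0.0, 0.001, -1.573, -0.506]
```

Emit:
step_arm([
  [0,0,0,0,0,0,1],
  [0,0,0,0,0,0,1],
  [0.344,0,0,0,-0.149,-0.024,1],
  [0.688,0,0,0,-0.297,-0.053,1],
  [1.031,0,0,0,-0.444,-0.086,1],
  [1.375,0,0,0,-0.59,-0.124,1],
  [1.719,0,0,0,-0.735,-0.166,1],
  [2.063,0,0,0,-0.879,-0.212,1],
  [2.406,0,0,0,-1.021,-0.262,1],
  [2.75,0,0,0,-1.162,-0.317,1],
  [3.094,0,0,0,-1.301,-0.376,1],
  [3.438,0,0,0,-1.438,-0.439,1],
])

```text
time: 7.5
position: [0.6093, -0.0326, 0.178]
tool_rot: [-1.102, -0.0, -1.623]
contact_force: [5.5, -4.1, -6.0]
finger_gap: 0.0199
```

```bash
python3 lift.py .02 .04 .06 .08
```

```text
[ 0.6093482  -0.03255285  0.17799643] [ 5.48204119 -4.06080742 -6.00224412]
[0.16450881 0.00111709 0.11599643] ang 0.4674680979110972 tool tilt 0.46916273000392317
0.02 [0.229, 0.0, 0.0, 0.0, -0.099, -0.016]
0.04 [0.458, 0.0, 0.0, 0.0, -0.199, -0.033]
0.06 [0.688, 0.0, 0.0, 0.0, -0.297, -0.053]
0.08 [0.917, 0.0, 0.0, 0.0, -0.396, -0.074]
```

Emit:
step_arm([
  [0.115,0,0,0,-0.05,-0.008,1],
  [0.229,0,0,0,-0.1,-0.016,1],
  [0.3,0,0,0,-0.13,-0.021,1],
  [0.344,0,0,0,-0.15,-0.024,1],
  [0.344,0,0,0,-0.15,-0.024,1],
])

```text
time: 8.0
position: [0.6058, -0.0324, 0.1829]
tool_rot: [-1.073, -0.0, -1.623]
contact_force: [3.8, -4.5, -4.2]
finger_gap: 0.0198
```

```bash
python3 lift.py .01 .02; python3 look.py side s3
```

```text
[ 0.6057979  -0.03235489  0.18288449] [ 3.77697895 -4.54965435 -4.1887164 ]
[0.16095303 0.00113203 0.12088449] ang 0.4974979403140306 tool tilt 0.49803272197496296
0.01 [0.115, 0.0, 0.0, 0.0, -0.05, -0.008]
0.02 [0.229, 0.0, 0.0, 0.0, -0.099, -0.016]
8.0 [ 0.6058 -0.0324  0.1829] [-1.0728e+00 -4.0000e-04 -1.6225e+00] [ 3.78 -4.55 -4.19]
```

View pics/s3.png

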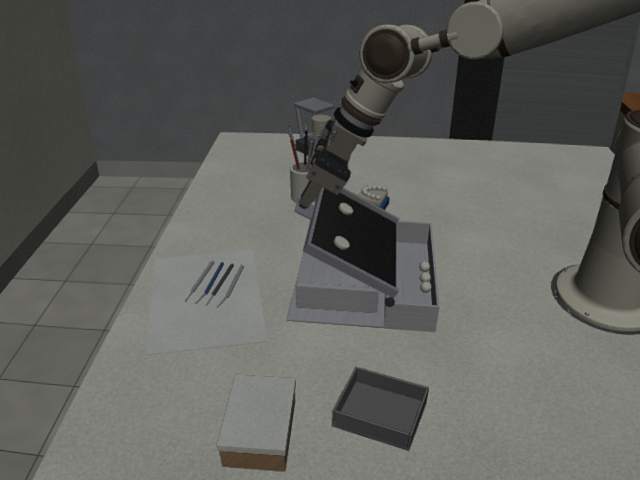

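Three balls in the trough (425,266–288), both blanks still on the mat. Press gently on until the stop shows in the force.

Emit:
step_arm([
  [0.06,0,0,0,-0.025,-0.004,1],
  [0.115,0,0,0,-0.05,-0.008,1],
  [0.17,0,0,0,-0.075,-0.012,1],
  [0.17,0,0,0,-0.075,-0.012,1],
])

```text
time: 8.45
position: [0.6048, -0.0324, 0.1839]
tool_rot: [-1.056, 0.0, -1.624]
contact_force: [26.4, -5.1, -22.2]
finger_gap: 0.0195
```

```bash
python3 lift.py .01 .02
```

```text
[ 0.60483691 -0.03235859  0.18385015] [ 26.38165551  -5.09564882 -22.22597426]
[0.1599935  0.00107887 0.12185015] ang 0.5042026381273 tool tilt 0.5149519614893776
0.01 [0.115, 0.0, 0.0, 0.0, -0.05, -0.007]
0.02 [0.229, 0.0, 0.0, 0.0, -0.099, -0.015]
```

Emit:
step_arm([
  [-0.1,0,0,0,0.04,0.006,1],
  [-0.1,0,0,0,0.04,0.006,1],
])

```text
time: 8.65
position: [0.605, -0.0323, 0.1836]
tool_rot: [-1.067, -0.0, -1.623]
contact_force: [5.4, -4.0, -8.2]
finger_gap: 0.0195
```

Emit:
step_arm([
  [0,0,0,0,0,0,0],
  [0,0,0,0,0,0,0],
  [0,0,0,0,0,0,0],
  [0,0,0,0,0,0,0],
  [0,0,0,0,0,0,0],
  [0,0,0,0,0,0,0],
])

```text
time: 9.25
position: [0.6049, -0.0319, 0.1842]
tool_rot: [-1.067, 0.0, -1.622]
contact_force: [-0.6, -0.4, 0.9]
finger_gap: 0.0461
```

Emit:
step_arm([
  [0,0,0,0,-0.6,0,0],
  [0,0,0,0,-1.4,0,0],
  [0,0,0,0,-2.0,0,0],
  [0,0,0,0,-2.0,-1.0,0],
  [0,0,0,0,-2.0,-2.0,0],
  [0,0,0,0,-2.0,-2.6,0],
  [0,0,0,0,-2.0,-2.6,0],
  [0,0,0,0,-2.0,-2.6,0],
])

```text
time: 10.05
position: [0.476, -0.0257, 0.2049]
tool_rot: [-1.065, -0.0, -1.623]
contact_force: [0.1, -0.0, 0.4]
finger_gap: 0.0463
```

```bash
python3 look.py wrist w4 disc0 board_mid post_grip; python3 look.py side s4
```

```text
10.05 [ 0.476  -0.0257  0.2049] [-1.0651e+00 -5.0000e-04 -1.6228e+00] [ 0.07 -0.05  0.36]
disc0 [412.1 217.9] 0.96
disc0 [219.  223.4] 0.94
board_mid [319.1 263.6] 0.7
board_mid [315.4 453.3] 0.16
post_grip [316.8  72.9] 0.84
10.25 [ 0.4765 -0.0256  0.2052] [-1.0656e+00 -5.0000e-04 -1.6219e+00] [ 0.15 -0.07 -0.31]
```

View pics/w4.png

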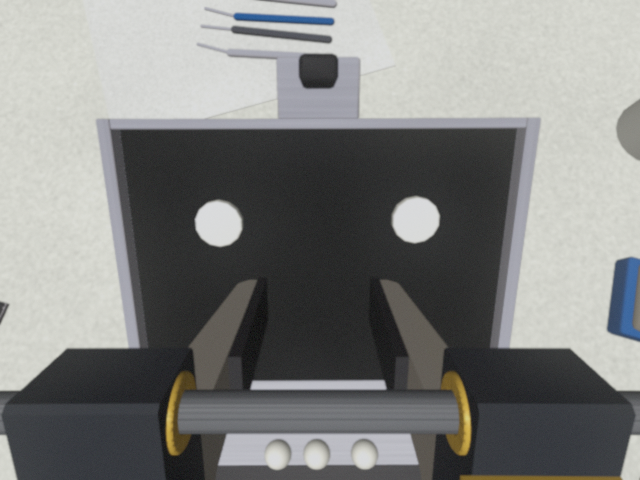

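View pics/s4.png

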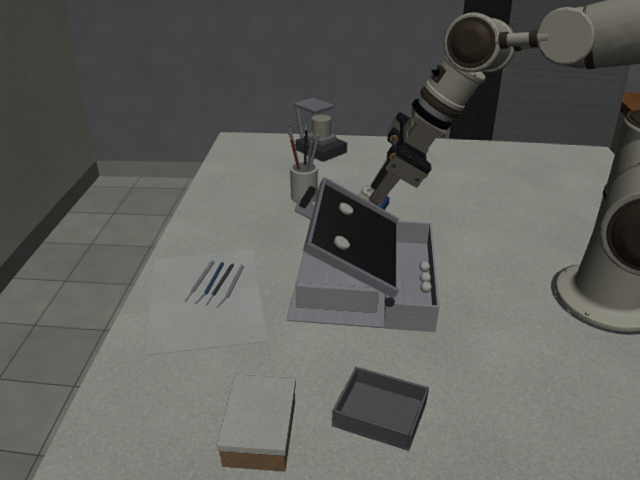

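```bash
cat > disc.py <<'E'
from h import *
np.set_printoptions(precision=4,suppress=True)
H=np.array([.445,-.0252,.062]); B=R.from_euler("z",-.0515)*R.from_euler("y",-.5)
def toboard(X): return B.inv().apply(np.array(X)-H)
def world(L): return H+B.apply(L)
def hit(p,px,z,s):
    c,d=ray(p,px,s); c=toboard(c); d=B.inv().apply(d); return c+d*(z-c[2])/d[2]
def target(x,y,tipclear=.0015):
    # tip at 8mm+clear above hinge plane; TCP 14 mm behind tip
    return world([x,y,.008+tipclear+.014])
if __name__=="__main__":
    s=read_state(); p=read_camera("wrist")
    g=p["pixels"].min(2); m=(g>150).astype(np.uint8); m[:130]=0; m[330:]=0; m[:,:135]=0; m[:,505:]=0
    n,l,st,ce=cv2.connectedComponentsWithStats(m)
    print("TCP board",toboard(s["position"]))
    for i in range(1,n):
        if st[i,4]>300: print(st[i],ce[i],"top-face board xy",hit(p,ce[i],.0145,s)[:2])
    L=np.array([[.169,.12,.008],[.169,-.12,.008],[.199,0,.047]]); print(proj(p,world(L),s).round(1).tolist())
E
python3 disc.py
```

```text
TCP board [0.096  0.0013 0.1104]
[ 393  198   47   46 1676] [415.6695 220.0591] top-face board xy [ 0.1123 -0.0611]
[ 196  201   46   46 1649] [218.4087 223.6307] top-face board xy [0.1099 0.064 ]
[[122.4, 126.9], [516.3, 126.9], [319.5, 65.9]]
```

```bash
python3 - <<'E'
from disc import *
print(row(world([.112,-.061,.045]),Rt(-1.6223,.5)))
E
```

```text
[-0.049, 0.006, -0.001, 1.559, 1.633, 0.402]
```

Emit:
step_arm([
  [0,0,0,0.8,0,0.2,0],
  [0,0,0,1.56,0,0.4,0],
  [-0.05,0,0,1.56,0.6,0.4,0],
  [-0.05,0,0,1.56,1.2,0.4,0],
  [-0.05,0,0,1.56,1.63,0.4,0],
  [-0.05,0,0,1.56,1.63,0.4,0],
  [-0.05,0,0,1.56,1.63,0.4,0],
])

```text
time: 11.05
position: [0.5177, -0.0899, 0.1547]
tool_rot: [-1.072, 0.0, -1.622]
contact_force: [-0.6, 0.4, -0.7]
finger_gap: 0.0457
```

```bash
python3 look.py wrist w5; python3 - <<'E'
from disc import *
s=read_state();print(toboard(s["position"]))
print(row(world([.112,-.061,.0235]),Rt(-1.6223,.5)))
E
```

```text
11.05 [ 0.5177 -0.0899  0.1547] [-1.0719e+00  3.0000e-04 -1.6217e+00] [-0.57  0.4  -0.66]
[ 0.1116 -0.0611  0.0455]
[-0.002, 0.007, 0.001, -0.002, 0.55, 0.009]
```

View pics/w5.png

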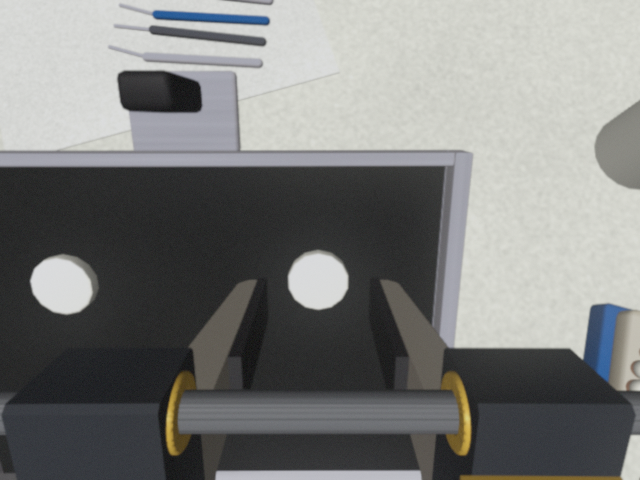

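```bash
python3 - <<'E'
from disc import *
s=read_state();p=read_camera("wrist")
print(hit(p,(318,280),.0145,s),hit(p,(64,284.5),.0145,s), proj(p,world([[.169,-.12,.008],[.169,0.0,.008]]),s))
E
```

```text
[ 0.1131 -0.0616  0.0145] [0.1108 0.0629 0.0145] [[442.8188 163.3953]
 [186.3441 163.3224]]
```

Emit:
step_arm([
  [0,0,0,0,0.2,0,0],
  [0,0,0,0,0.35,0,0],
  [0,0,0,0,0.42,0,0],
  [0,0,0,0,0.46,0,0],
  [0,0,0,0,0.46,0,0],
])

```text
time: 11.65
position: [0.5263, -0.0903, 0.1381]
tool_rot: [-1.072, 0.0, -1.622]
contact_force: [-0.0, -0.6, -0.7]
finger_gap: 0.046
```

```bash
python3 look.py wrist w6; python3 - <<'E'
from disc import *
s=read_state();print(toboard(s["position"]))
E
```

```text
11.65 [ 0.5263 -0.0903  0.1381] [-1.072e+00  3.000e-04 -1.622e+00] [-0.01 -0.64 -0.69]
[ 0.1108 -0.0609  0.0264]
```

View pics/w6.png

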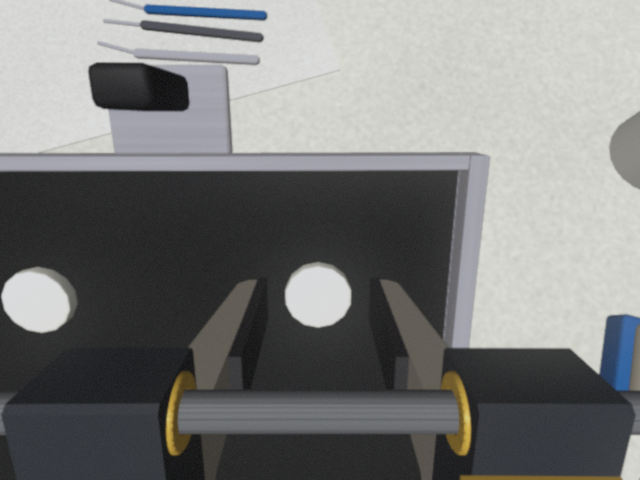

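Emit:
step_arm([
  [0,0,0,0,0.03,0.03,0],
  [0,0,0,0,0.06,0.04,0],
  [0,0,0,0,0.06,0.04,0],
])

```text
time: 12.0
position: [0.529, -0.0906, 0.1371]
tool_rot: [-1.071, 0.0, -1.622]
contact_force: [-0.3, 0.3, 0.2]
finger_gap: 0.046
```

```bash
python3 - <<'E'
from disc import *
s=read_state();print(toboard(s["position"]),s["contact_force"])
E
```

```text
[ 0.1126 -0.0609  0.024 ] [-0.3187  0.3239  0.1917]
```

Emit:
step_arm([
  [0,0,0,0,0.015,0,0],
  [0,0,0,0,0.015,0,0.2],
  [0,0,0,0,0.015,0,0.4],
  [0,0,0,0,0.015,0,1],
  [0,0,0,0,0.015,0,1],
  [0,0,0,0,0.015,0,1],
  [0,0,0,0,0.015,0,1],
  [0,0,0,0,0.015,0,1],
], newtons=15)

```text
time: 12.8
position: [0.5292, -0.0906, 0.1365]
tool_rot: [-1.072, 0.0, -1.622]
contact_force: [0.2, 0.3, 0.2]
finger_gap: 0.0291
```

Emit:
step_arm([
  [0,0,0,0,0,0,1],
  [0,0,0,0,0,0,1],
  [0,0,0,0,-0.15,0,1],
  [0,0,0,0,-0.4,0,1],
  [0,0,0,0,-0.9,0,1],
  [0,0,0,0,-1.6,0,1],
  [0,0,0,0,-2.0,0,1],
  [0,0,0,0,-2.0,0,1],
])

```text
time: 13.6
position: [0.4917, -0.0894, 0.2098]
tool_rot: [-1.067, -0.003, -1.623]
contact_force: [0.1, 0.0, -1.0]
finger_gap: 0.0287
```

```bash
python3 look.py wrist w7;python3 look.py top t7 tub
```

```text
13.6 [ 0.4917 -0.0894  0.2098] [-1.0665 -0.0029 -1.6227] [ 0.12  0.02 -1.  ]
13.65 [ 0.4913 -0.0891  0.2081] [-1.0688e+00 -1.5000e-03 -1.6226e+00] [-0.91 -0.2  -0.07]
tub [299.8 253.8] 0.61
tub [161.1 309.6] 0.57
```

View pics/w7.png

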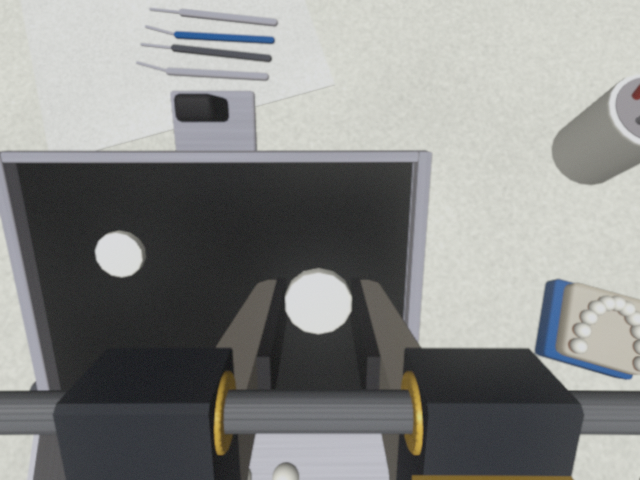

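View pics/t7.png

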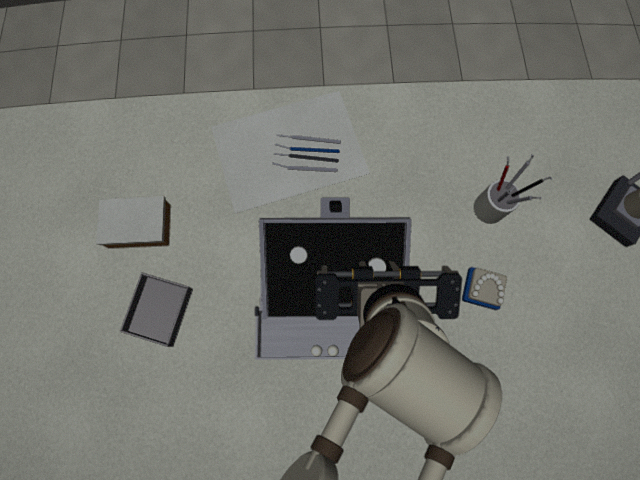

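```bash
python3 - <<'E'
from disc import *
p=read_camera("top")
C=np.array([plane(p,q,.035) for q in((143,273),(192,289),(172,346),(122,331))]);print(C,C.mean(0))
e=(C[0]-C[3]+C[1]-C[2]);print(np.arctan2(e[1],e[0]),np.linalg.norm(C[0]-C[3]),np.linalg.norm(C[0]-C[1]))
s=read_state()
yaw=np.arctan2(e[1],e[0])-np.pi/2
a=yaw+np.pi/2
c=C.mean(0)
P=c+np.array([np.cos(a),np.sin(a),0])*.026
print(yaw,P)
for z in(.25,.07,.03): print(row([P[0],P[1],z],Rt(yaw)))
E
```

```text
[[0.5361 0.3441 0.035 ]
 [0.4999 0.2465 0.035 ]
 [0.3934 0.2841 0.035 ]
 [0.4255 0.3819 0.035 ]] [0.4637 0.3141 0.035 ]
-0.33448493261313633 0.11695533654060147 0.10416840117971883
-1.9052812594080328 [0.4883 0.3056 0.035 ]
[-5.663, 3.176, -0.819, -9.832, -1.236, 0.033]
[-5.663, 3.176, -0.819, -9.828, 2.718, -2.115]
[-5.663, 3.176, -0.819, -9.827, 3.597, -2.593]
```

Emit:
step_arm([
  [0,0,0,0,-1,0,1],
  [-5.66,3.18,-0.82,-9.83,-1.24,0.03,1],
  [-5.66,3.18,-0.82,-9.83,-1.24,0.03,1],
  [-5.66,3.18,-0.82,-9.83,-1.24,0.03,1],
  [-5.66,3.18,-0.82,-9.83,-1.24,0.03,1],
  [-5.66,3.18,-0.82,-9.83,-1.24,0.03,1],
  [-5.66,3.18,-0.82,-9.83,-1.24,0.03,1],
  [-5.66,3.18,-0.82,-9.83,-1.24,0.03,1],
  [-5.66,3.18,-0.82,-9.83,-1.24,0.03,1],
  [-5.66,3.18,-0.82,-9.83,-1.24,0.03,1],
  [-5.66,3.18,-0.82,-9.83,-1.24,0.03,1],
  [-5.66,3.18,-0.82,-9.83,-1.24,0.03,1],
])

```text
time: 15.0
position: [0.488, 0.3053, 0.2493]
tool_rot: [-1.57, -0.003, -1.904]
contact_force: [0.4, 0.4, -0.8]
finger_gap: 0.0289
```

```bash
python3 look.py wrist w8 tub; python3 - <<'E'
from disc import *
p=read_camera("wrist");s=read_state()
for z in(.25,.10,.03): print(row([.4883,.3075,z],Rt(-1.905)))
c=np.array([.4637,.316,0]);b=R.from_euler("z",-.334)
print(proj(p,c+b.apply([[x,y,.035] for x,y in((.06,.05),(.06,-.05),(-.06,-.05),(-.06,.05))]),s).round())
E
```

```text
15.0 [0.488  0.3053 0.2493] [-1.5704 -0.0026 -1.9044] [ 0.41  0.36 -0.82]
tub [312.6 223.3] 0.79
[-0.016, -0.026, 0.015, -0.08, 0.007, -0.034]
[-0.016, -0.026, 0.015, -0.085, 3.757, -0.039]
[-0.016, -0.026, 0.015, -0.087, 5.507, -0.042]
[[258. 171.]
 [369. 171.]
 [365. 294.]
 [263. 294.]]
```

View pics/w8.png

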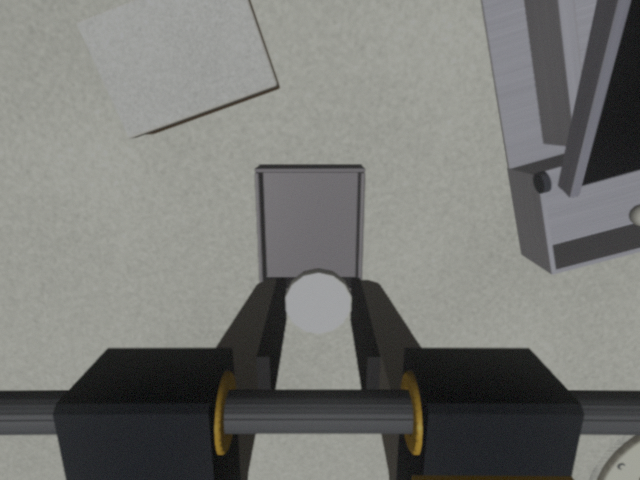

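```bash
python3 - <<'E'
from disc import *
for z in(.10,.023): print(row([.4922,.3095,z],Rt(-1.905)))
E
```

```text
[-0.016, -0.026, 0.015, -0.165, 3.757, 0.036]
[-0.016, -0.026, 0.015, -0.167, 5.682, 0.033]
```

Emit:
step_arm([
  [0,0,0,-0.165,1.0,0.035,1],
  [0,0,0,-0.165,2.2,0.035,1],
  [0,0,0,-0.165,3.4,0.035,1],
  [0,0,0,-0.165,4.2,0.035,1],
  [0,0,0,-0.165,4.7,0.035,1],
  [0,0,0,-0.165,4.7,0.035,1],
  [0,0,0,-0.165,4.7,0.035,1],
])

```text
time: 15.85
position: [0.4928, 0.3101, 0.0636]
tool_rot: [-1.568, -0.0, -1.907]
contact_force: [0.0, -0.1, 0.7]
finger_gap: 0.029
```

```bash
python3 look.py wrist w9; python3 - <<'E'
from disc import *
print(row([.4922,.3095,.023],Rt(-1.905)))
E
```

```text
15.85 [0.4928 0.3101 0.0636] [-1.5683e+00 -2.0000e-04 -1.9071e+00] [ 0.   -0.05  0.66]
[-0.048, -0.02, -0.014, 0.039, 1.04, -0.029]
```

View pics/w9.png

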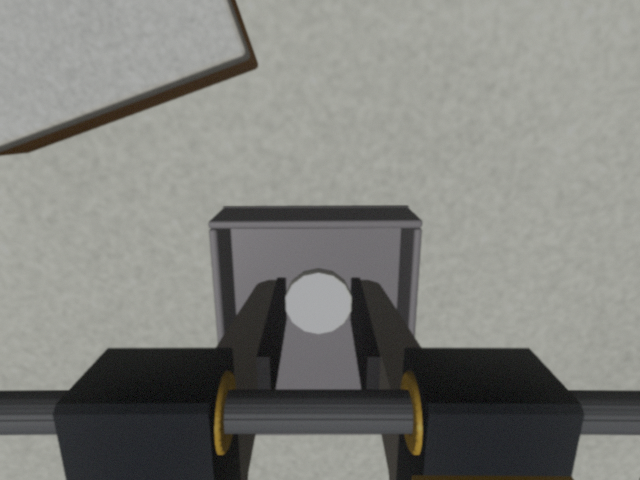

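Emit:
step_arm([
  [0,0,0,0,0.5,0,1],
  [0,0,0,0,0.85,0,1],
  [0,0,0,0,1.0,0,1],
  [0,0,0,0,1.0,0,1],
  [0,0,0,0,1.0,0,0.2],
  [0,0,0,0,1.0,0,0.2],
  [0,0,0,0,1.0,0,0.2],
  [0,0,0,0,1.0,0,0.2],
])

```text
time: 16.7
position: [0.4927, 0.3109, 0.0234]
tool_rot: [-1.568, 0.0, -1.906]
contact_force: [-0.1, 0.9, -1.0]
finger_gap: 0.0371
```

Emit:
step_arm([
  [0,0,0,0,-0.4,0,0.2],
  [0,0,0,0,-1.2,0,0.2],
  [0,0,0,0,-2.2,0,0.2],
  [0,0,0,0,-3.4,0,0.0],
  [0,0,0,0,-4.6,0,0.0],
  [0,0,0,0,-5.6,0,0.0],
  [0,0,0,0,-5.6,0,0.0],
])

```text
time: 17.4
position: [0.4953, 0.3124, 0.2562]
tool_rot: [-1.557, 0.009, -1.905]
contact_force: [0.6, -0.2, 1.2]
finger_gap: 0.0456
```

```bash
python3 look.py wrist w10; python3 - <<'E'
from disc import *
print(row(world([.1105,.0635,.11])+[0,0,.03],Rt(-1.6223,.5)),world([.1105,.0635,.11]))
E
```

```text
17.4 [0.4953 0.3124 0.2562] [-1.5572  0.009  -1.9055] [ 0.62 -0.25  1.21]
[5.58, -3.188, 0.768, 6.526, 0.253, 2.231] [0.4924 0.0359 0.2115]
```

View pics/w10.png

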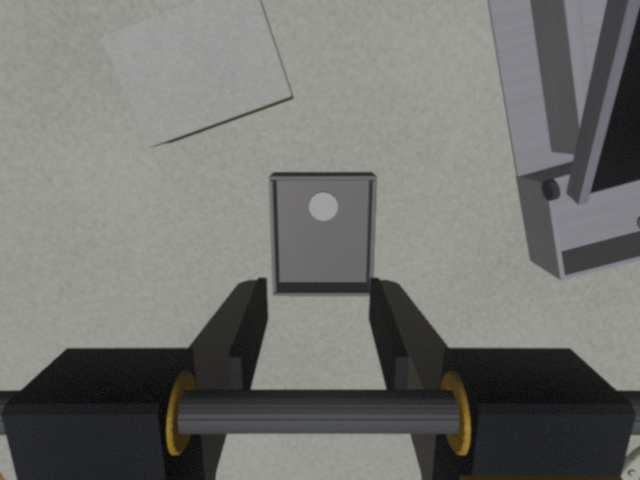

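Emit:
step_arm([
  [5.58,-3.19,0.77,6.53,0.25,2.23,0],
  [5.58,-3.19,0.77,6.53,0.25,2.23,0],
  [5.58,-3.19,0.77,6.53,0.25,2.23,0],
  [5.58,-3.19,0.77,6.53,0.25,2.23,0],
  [5.58,-3.19,0.77,6.53,0.25,2.23,0],
  [5.58,-3.19,0.77,6.53,0.25,2.23,0],
  [5.58,-3.19,0.77,6.53,0.25,2.23,0],
  [5.58,-3.19,0.77,6.53,0.25,2.23,0],
  [5.58,-3.19,0.77,6.53,0.25,2.23,0],
  [5.58,-3.19,0.77,6.53,0.25,2.23,0],
])

```text
time: 18.45
position: [0.4902, 0.0364, 0.2368]
tool_rot: [-1.08, -0.003, -1.62]
contact_force: [-0.3, 0.3, -0.3]
finger_gap: 0.0458
```

```bash
python3 look.py wrist w11; python3 disc.py; python3 - <<'E'
from disc import *
print(row(world([.1115,.0635,.045]),Rt(-1.6223,.5)))
E
```

```text
18.45 [0.4902 0.0364 0.2368] [-1.0799 -0.0031 -1.6199] [-0.32  0.32 -0.25]
TCP board [0.1208 0.0638 0.1334]
[  135   130   370   200 25271] [230.3684 204.9665] top-face board xy [0.1404 0.123 ]
[ 228  157  277    8 2210] [366.3747 160.4982] top-face board xy [0.1708 0.0312]
[ 296  228   42   40 1320] [316.6553 247.6811] top-face board xy [0.1099 0.064 ]
[[234.3, 161.7], [588.9, 162.4], [429.9, 116.2]]
[0.101, 0.04, 0.02, -0.002, 2.212, -0.213]
```

View pics/w11.png

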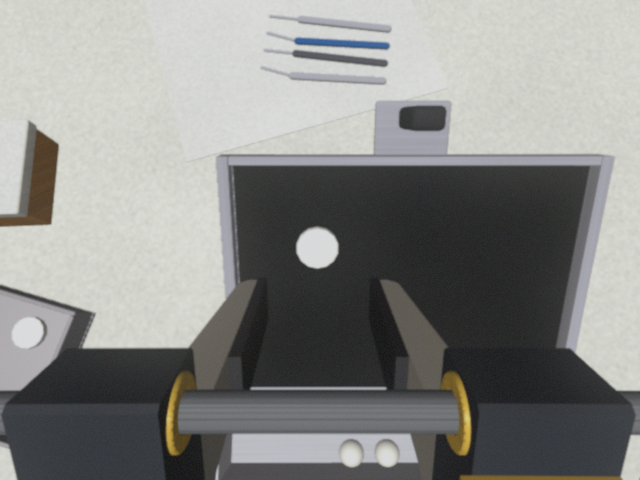

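Emit:
step_arm([
  [0.1,0.04,0.02,0,0.7,-0.1,0],
  [0.1,0.04,0.02,0,1.4,-0.21,0],
  [0.1,0.04,0.02,0,2.0,-0.21,0],
  [0.1,0.04,0.02,0,2.2,-0.21,0],
  [0.1,0.04,0.02,0,2.2,-0.21,0],
  [0.1,0.04,0.02,0,2.2,-0.21,0],
])

```text
time: 19.15
position: [0.5249, 0.0332, 0.1567]
tool_rot: [-1.069, -0.0, -1.624]
contact_force: [0.2, -0.1, 0.2]
finger_gap: 0.046
```

```bash
python3 look.py wrist w12; python3 - <<'E'
from disc import *
s=read_state();p=read_camera("wrist");print(toboard(s["position"]))
g=p["pixels"].min(2); m=(g>150).astype(np.uint8);m[:180]=0;m[340:]=0;m[:,:270]=0;m[:,368:]=0
n,l,st,ce=cv2.connectedComponentsWithStats(m)
for i in range(1,n):
    if st[i,4]>300: print(st[i],ce[i],hit(p,ce[i],.0145,s))
print(proj(p,world([[.169,.12,.008]]),s))
print(row(world([.1115,.0635,.0262]),Rt(-1.6223,.5)))
E
```

```text
19.15 [0.5249 0.0332 0.1567] [-1.0690e+00 -3.0000e-04 -1.6239e+00] [ 0.24 -0.12  0.24]
[0.1132 0.0623 0.0466]
[ 285  260   59   57 2589] [313.5944 288.005 ] [0.11   0.0639 0.0145]
[[194.3255 166.8198]]
[-0.035, -0.016, 0.016, -0.033, 0.513, -0.045]
```

View pics/w12.png

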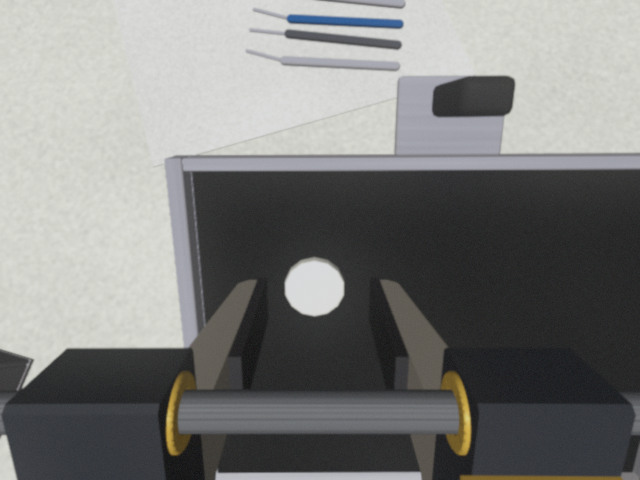

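```bash
python3 - <<'E'
from disc import *
print(row(world([.1108,.064,.0262]),Rt(-1.6223,.5)))
E
```

```text
[-0.035, -0.016, 0.016, -0.045, 0.513, -0.063]
```

Emit:
step_arm([
  [0,0,0,-0.045,0.2,-0.06,0],
  [0,0,0,-0.045,0.35,-0.06,0],
  [0,0,0,-0.045,0.45,-0.06,0],
  [0,0,0,-0.045,0.48,-0.06,0],
  [0,0,0,-0.045,0.48,-0.06,0],
  [0,0,0,-0.045,0.48,-0.06,0],
])

```text
time: 19.85
position: [0.5317, 0.0343, 0.1378]
tool_rot: [-1.07, -0.0, -1.625]
contact_force: [-0.2, 0.1, -0.2]
finger_gap: 0.0461
```

```bash
python3 - <<'E'
from disc import *
s=read_state();print(toboard(s["position"]),s["contact_force"])
print(row(world([.1108,.064,.0238]),Rt(-1.6223,.5)))
E
```

```text
[0.1096 0.0639 0.0264] [-0.1785  0.0651 -0.248 ]
[-0.008, -0.022, 0.014, -0.002, 0.066, 0.029]
```

Emit:
step_arm([
  [0,0,0,0,0.035,0.02,0],
  [0,0,0,0,0.07,0.03,0],
  [0,0,0,0,0.07,0.03,0.2],
  [0,0,0,0,0.07,0.03,0.4],
  [0,0,0,0,0.07,0.03,1],
  [0,0,0,0,0.07,0.03,1],
  [0,0,0,0,0.07,0.03,1],
  [0,0,0,0,0.07,0.03,1],
  [0,0,0,0,0.07,0.03,1],
  [0,0,0,0,0.07,0.03,1],
], newtons=15)

```text
time: 20.85
position: [0.534, 0.0343, 0.1358]
tool_rot: [-1.07, -0.0, -1.624]
contact_force: [-0.5, 0.9, 0.4]
finger_gap: 0.0287
```

```bash
python3 - <<'E'
from disc import *
s=read_state();print(toboard(s["position"]),s["contact_force"],s["finger_gap"])
E
```

```text
[0.1106 0.064  0.0236] [-0.4697  0.899   0.3992] 0.02873907908878809
```

Emit:
step_arm([
  [0,0,0,0,-0.15,0,1],
  [0,0,0,0,-0.4,0,1],
  [0,0,0,0,-0.9,0,1],
  [0,0,0,0,-1.6,0,1],
  [0,0,0,0,-2.4,0,1],
  [0,0,0,0,-2.9,0,1],
  [0,0,0,0,-2.9,0,1],
])

```text
time: 21.55
position: [0.4795, 0.037, 0.2415]
tool_rot: [-1.063, -0.001, -1.625]
contact_force: [0.9, 0.0, -0.2]
finger_gap: 0.0291
```

```bash
python3 look.py wrist w13; python3 - <<'E'
from disc import *
c=np.array([.4695,.3174]); d=c-.024*np.array([.945,-.328]); print(d)
print(row([d[0],d[1],.25],Rt(-1.905)))
E
```

```text
21.55 [0.4795 0.037  0.2415] [-1.0631e+00 -1.4000e-03 -1.6245e+00] [ 0.9   0.04 -0.17]
[0.4468 0.3253]
[-5.744, 3.147, -0.8, -7.151, -0.816, -0.911]
```

View pics/w13.png

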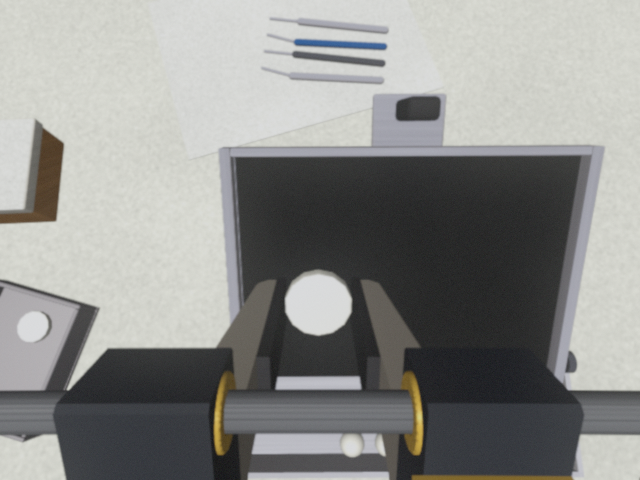

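Second blank is held. On to the tub.

Emit:
step_arm([
  [-5.74,3.15,-0.8,-7.15,-0.82,-0.91,1],
  [-5.74,3.15,-0.8,-7.15,-0.82,-0.91,1],
  [-5.74,3.15,-0.8,-7.15,-0.82,-0.91,1],
  [-5.74,3.15,-0.8,-7.15,-0.82,-0.91,1],
  [-5.74,3.15,-0.8,-7.15,-0.82,-0.91,1],
  [-5.74,3.15,-0.8,-7.15,-0.82,-0.91,1],
  [-5.74,3.15,-0.8,-7.15,-0.82,-0.91,1],
  [-5.74,3.15,-0.8,-7.15,-0.82,-0.91,1],
  [-5.74,3.15,-0.8,-7.15,-0.82,-0.91,1],
  [-5.74,3.15,-0.8,-7.15,-0.82,-0.91,1],
])

```text
time: 22.6
position: [0.4464, 0.3241, 0.2482]
tool_rot: [-1.575, -0.001, -1.907]
contact_force: [0.3, -0.1, -0.6]
finger_gap: 0.0289
```

```bash
python3 look.py wrist w14; python3 - <<'E'
from disc import *
for z in (.07,.023):print(row([.4468,.3253,z],Rt(-1.905)))
E
```

```text
22.6 [0.4464 0.3241 0.2482] [-1.5749e+00 -1.1000e-03 -1.9069e+00] [ 0.26 -0.05 -0.56]
[0.044, -0.024, 0.008, -0.034, 4.462, 0.015]
[0.044, -0.024, 0.008, -0.034, 5.637, 0.02]
```

View pics/w14.png

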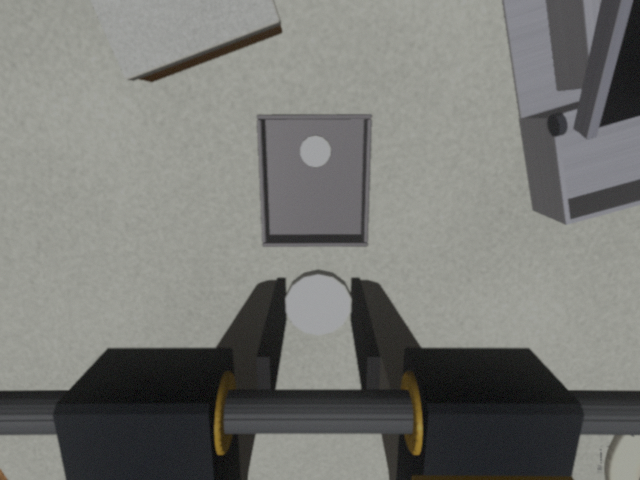

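Emit:
step_arm([
  [0,0,0,-0.03,1.0,0.02,1],
  [0,0,0,-0.03,2.2,0.02,1],
  [0,0,0,-0.03,3.4,0.02,1],
  [0,0,0,-0.03,4.2,0.02,1],
  [0,0,0,-0.03,4.6,0.02,1],
  [0,0,0,-0.03,4.6,0.02,1],
  [0,0,0,-0.03,4.6,0.02,1],
])

```text
time: 23.35
position: [0.4474, 0.326, 0.0656]
tool_rot: [-1.574, 0.0, -1.906]
contact_force: [0.1, 0.3, -0.9]
finger_gap: 0.029
```

```bash
python3 look.py wrist w15; python3 - <<'E'
from disc import *
for z in (.023,):print(row([.4468,.3253,z],Rt(-1.905)))
E
```

```text
23.35 [0.4474 0.326  0.0656] [-1.5737e+00  4.0000e-04 -1.9063e+00] [ 0.11  0.27 -0.87]
[0.019, -0.012, -0.018, 0.038, 1.084, -0.017]
```

View pics/w15.png

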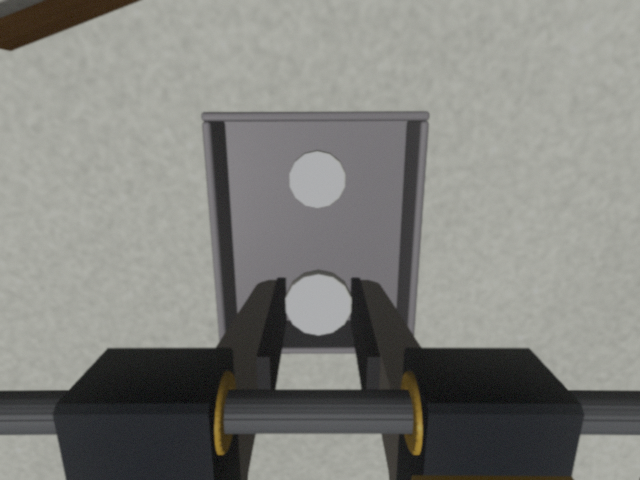

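Emit:
step_arm([
  [0,0,0,0,0.5,0,1],
  [0,0,0,0,0.9,0,1],
  [0,0,0,0,1.05,0,1],
  [0,0,0,0,1.05,0,1],
  [0,0,0,0,1.05,0,0.2],
  [0,0,0,0,1.05,0,0.2],
  [0,0,0,0,1.05,0,0.2],
  [0,0,0,0,1.05,0,0.2],
])

```text
time: 24.2
position: [0.4469, 0.3267, 0.0234]
tool_rot: [-1.574, 0.0, -1.905]
contact_force: [-0.0, 0.4, -0.8]
finger_gap: 0.0364
```

Emit:
step_arm([
  [0,0,0,0,-0.4,0,0.2],
  [0,0,0,0,-1.2,0,0.2],
  [0,0,0,0,-2.2,0,0.2],
  [0,0,0,0,-3.4,0,0.0],
  [0,0,0,0,-4.6,0,0.0],
  [0,0,0,0,-5.6,0,0.0],
  [0,0,0,0,-5.6,-1.5,0.0],
  [0,0,0,0,-5.6,-1.5,0.0],
  [0,0,0,0,-5.6,-1.5,0.0],
])

```text
time: 25.1
position: [0.3894, 0.3464, 0.247]
tool_rot: [-1.574, -0.0, -1.903]
contact_force: [0.1, -0.6, 0.4]
finger_gap: 0.0461
```

```bash
python3 look.py side s16; python3 look.py top t16;python3 look.py wrist w16
```

```text
25.1 [0.3894 0.3464 0.247 ] [-1.5744e+00 -2.0000e-04 -1.9029e+00] [ 0.13 -0.61  0.44]
25.15 [0.3902 0.3459 0.2466] [-1.5744e+00 -8.0000e-04 -1.9039e+00] [-1.13  0.07  0.66]
25.2 [0.3908 0.3456 0.2464] [-1.5745e+00 -1.1000e-03 -1.9048e+00] [0.11 0.76 0.27]
```

View pics/s16.png

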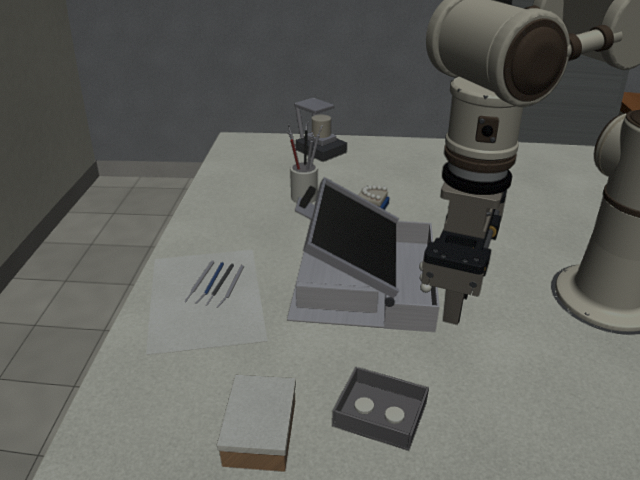

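View pics/t16.png

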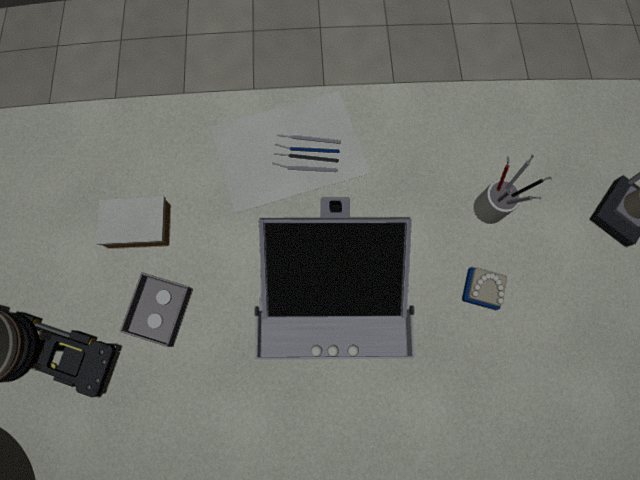

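View pics/w16.png

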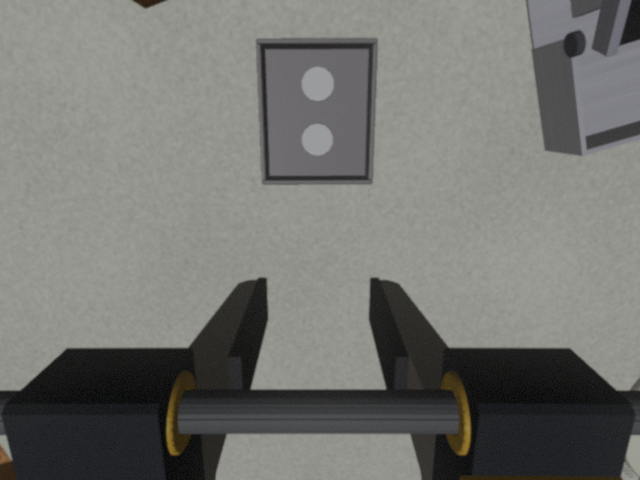

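```bash
python3 - <<'E'
from h import *
a=cv2.imread("pics/s3.png"); 
t=read_camera("top"); s=read_camera("side")
# top picture: mat quad at end vs model at various angles
g=t["pixels"].max(2); m=np.zeros_like(g); m[205:320,255:412]=(g[205:320,255:412]<45)*255
m=cv2.morphologyEx(cv2.morphologyEx(m,2,np.ones((5,5))),3,np.ones((5,5)))
q=cv2.approxPolyN(cv2.convexHull(max(cv2.findContours(m,0,1)[0],key=cv2.contourArea)),4)[0]; print(q.tolist())
for th in(.4,.45,.48,.5,.52):
    B=R.from_euler("z",-.0515)*R.from_euler("y",-th)
    P=np.array([.445,-.0252,.062])+B.apply([[.169,.12,.008],[.169,-.12,.008]])
    C=np.array([.445,-.0252,.062])+B.apply([[.174,.125,.018],[.174,-.125,.018],[.199,0,.047]])
    print(th,proj(t,P).round(1).tolist(),proj(s,C).round(1).tolist())
# shift of board between s3/s4/s16
b=[cv2.cvtColor(cv2.imread(f"pics/{n}.png"),6) for n in("s3","s4","s16")]
for i in(0,1):
    T=b[i][200:300,300:345]; r=cv2.matchTemplate(b[2][190:310,290:355],T,5); print(cv2.minMaxLoc(r))
z=s["pixels"][170:300,280:440,::-1]; cv2.imwrite("pics/s16z.png",cv2.resize(z,None,fx=5,fy=4.5,interpolation=2))
E
```

```text
[[405, 223], [400, 315], [268, 315], [264, 223]]
0.4 [[267.1, 218.1], [403.2, 217.9]] [[302.5, 248.7], [319.5, 183.4], [305.5, 195.4]]
0.45 [[266.6, 219.0], [404.1, 218.7]] [[305.0, 245.1], [321.7, 180.3], [308.8, 191.8]]
0.48 [[266.2, 219.6], [404.7, 219.4]] [[306.6, 243.0], [323.1, 178.4], [310.9, 189.6]]
0.5 [[266.0, 220.1], [405.0, 219.8]] [[307.7, 241.7], [324.0, 177.2], [312.4, 188.2]]
0.52 [[265.8, 220.6], [405.4, 220.4]] [[308.9, 240.3], [325.0, 176.0], [313.8, 186.8]]
(0.5675364136695862, 0.8809152245521545, (0, 0), (10, 10))
(0.5669074654579163, 0.8902655839920044, (0, 0), (10, 10))
```

View pics/s16z.png

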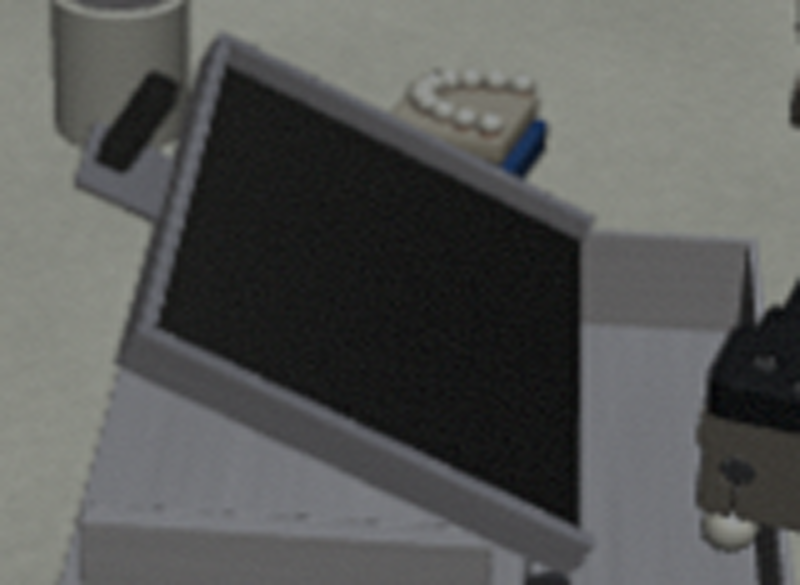

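```bash
python3 - <<'E'
from h import *
s16=read_camera("side")["pixels"]
g=lambda n: cv2.cvtColor(cv2.imread(f"pics/{n}.png"),6)
im={n:g(n) for n in("s3","s4","s16")}
# near-corner region (far rim near side + near rim outer)
for n in("s3","s4"):
  for (y0,y1,x0,x1) in((220,262,298,325),(235,275,300,350)):
    A=im["s16"][y0:y1,x0:x1];B=im[n][y0:y1,x0:x1]
    W=np.eye(2,3,dtype=np.float32)
    cc,W=cv2.findTransformECC(A,B,W,cv2.MOTION_TRANSLATION,(3,200,1e-6),None,3); print(n,cc,W[:,2])
E
```

```text
s3 0.9930875464692689 [-0.13594377  0.16390893]
s3 0.7424378919838398 [-0.811615   0.3566051]
s4 0.9998891735487501 [-0.00647579 -0.00342532]
s4 0.7544396749550402 [-0.7033727   0.20441352]
```

```bash
python3 - <<'E'
import cv2,numpy as np
a=cv2.imread("pics/top0.png",0);b=cv2.imread("pics/t16.png",0)
for n,(x0,y0,x1,y1) in dict(carton=(90,190,180,255),model=(455,260,515,315),pot=(468,150,555,228)).items():
    print(n,cv2.phaseCorrelate(a[y0:y1,x0:x1].astype(float),b[y0:y1,x0:x1].astype(float)))
from cell import close_job
print(close_job())
E
```

```text
carton ((-0.02345168649232221, 0.03813830188276768), 0.9852614958273358)
model ((0.1069859731394942, -0.05096128524564847), 0.977767438939566)
pot ((-0.016345153909000487, 0.05134953971813161), 0.9681807697831318)
the job is handed in; nothing more can be done
None
```

The job is done and handed in at about 25 s. I lifted the board by its post until the wrist force rose to about 34 N at the stop, then eased off and released it. After that I picked the two blanks off the slope one at a time and set them in the tub.

**Last checks**
- **Balls:** the final top picture shows all three lying in the trough.
- **Blanks:** both lie flat inside the tub, and the mat is empty.
- **Board:** its angle is about 0.50 rad. It moved less than 0.01 px in the side picture between release and the end.
- **Bystanders:** the carton, plaster model and pot moved about 0.1 px or less in the top picture, which is within noise.
- **Robot:** the gripper is clear of everything.

**Disagreements**
- The tub position from the network and from the corners seen in the top picture differed by about 6 mm; I corrected it with the wrist camera before placing.
- The mat corner showed up to 4 px from where my board model put it in the wrist picture, about 1 to 2 mm. This did not affect the grasps.
- In the last check, a second image patch for the board angle matched poorly (0.74 to 0.75), so I used the other patch, which matched at 0.99 or better.

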